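# Put the scraper away and set the analyser's screen

### The arm

A 7-joint arm with a two-finger parallel gripper is mounted at the origin on the work surface. World frame = base frame: x ahead of the robot, y to its left, z up, the work surface at z = 0. Lengths are in m, angles in rad, forces in N, time in s.
With the tool pointing down it reaches from about 0.425 to 0.925 m from the base axis. Payload 6.8 kg.
Tool frame: the origin (TCP) lies between the finger pads; the fingertips stand 17 mm ahead of it and the grasp point (between the pads) lies 2 mm behind it; x points along the fingers, y is the direction in which the jaws open and shut, and the axes are right-handed (so a half turn about x gives the same grasp; the last joint's range is limited). The gripper opens to 85 mm and grips with 20 to 120 N. Pads are 22 mm wide; open, the fingers measure 114 mm over their backs; the gripper's body (76 mm by 85 mm) begins 54 mm behind the grasp point. The pads swing forward as they close: fully open they stand 13 mm farther back than shut.
Start: joints at [1.212, 0.477, 0.022, 1.555, -0.011, 1.109, -0.083], TCP at [0.168, -0.654, 0.248] pointing down, gripper open.
Joint ranges: [-2.96, 2.96], [-0.34, 2.1], [-1.41, 1.46], [0.24, 2.44], [-1.37, 4.51], [0.17, 1.92], [-2.96, 2.96]. Speed limits (rad/s): [2.39, 2.39, 3.14, 3.14, 3.14, 3.14, 3.14].

### API

Orientations are given as a rotation vector (axis times angle).
In Python, from bench import r gives the robot as it stands. The module is installed in compiled form; this text tells all that it offers.
- The arm moves only by the tool apply_moves, never from a script. Its argument "increments" is text: rows parted by semicolons, each of 7 numbers parted by spaces: the finger opening in mm, from 0 to 85.4, then the shift along the tool's x, y, z normalised to -1 to 1, where 1 is 100 cm, then the turn, a rotation vector about the tool's x, y, z normalised to -1 to 1, where 1 is 0.12 rad. In form: gripper x y z wx wy wz; .... A call has exactly 8 rows; each row shifts and turns the commanded pose from where the row before left it, along the tool's axes as they then stand; what a row does not reach is not made up. A row lasts 1/10 s, in which the tool goes at most 50 mm and 8.59 degrees, less where a joint would pass 70% of its speed; a pose out of reach is approached as far as the arm can. A call with a number of a shift or a turn outside -1 to 1 is refused whole. A call with a gripper value outside its range is refused whole. The fingers move at their own pace and stop on an object; "squeeze" is the grip in N (left out, the last holds). Time passes only in rows, so rows that do not move let the fingers close, or fill a call up. It gives the time, the measured TCP pose, the force and the opening at its end, in the units of the state.
- r.get_obs(): the state, without advancing time (a new reading comes with each control period).
- r.grab_frame(name): name is "side" or "top"; returns a dict with "color" (420x560x3 uint8, blue, green, red), "fx", "fy", "cx", "cy" (pixels), "origin" and "orientation" of the camera in the world. Camera axes: x right, y up, looking along -z (the intrinsics and any distortion apply to the point x, -y, -z); pixel columns grow to the right and rows downward; lengths in m; the calibration is good to about 2 mm. A picture is of the moment at which its call begins. There is no depth.
- r.hand_in(): hands the job in, once; it reports no verdict.
The state is a dict: "clock": time; "joints": joint angles; "qvel": joint speeds; "tau": joint torques, N m; "tcp_pos": TCP position; "orientation": TCP orientation; "contact_force": force on the tool from outside, world axes, zero at the start; "moment": the same for the moment, N m; "grip_width": finger opening in m.
Only numpy, scipy, OpenCV 4.12 (cv2) and the standard library are available. Lean on these libraries where they do the work, as an engineer would, in place of code of your own. Each camera call takes 0.05 s, during which the arm holds its last target. There are 200 camera calls.

### The job

The flat scraper was left lying on the closed lid of the field analyser. Slide it blade first into the slot of the aluminium scraper rack until the blade is fully home; only then raise the analyser's stiff lid and leave the screen standing open at 60 degrees from closed, give or take 5 degrees. Leave the other things on the bench where they are.

Things in the scene. Friction and masses are not known exactly. Their poses are not given: they have to be found in the camera images.
- case: field analyser, a flat black case like a thick laptop, fixed to the bench. Base 190 (its x) x 280 (its y) x 44 mm high; with the lid shut the flat top is at 60.5 mm. Origin: centre of the underside. Its x axis points from the front (carrying bar) to the rear (hinge); yaw up to 0.25 rad either way.
- lid (a joint): angle of the analyser's lid, rad: 0 shut (as at the start), growing as the front edge rises; 60 degrees = 1.047; opens to 1.9. The lid is 16 mm thick, about 0.45 kg, on a stiff friction hinge: it stays where it is left, and takes about 5 to 6 N at the bar to raise. The screen is on its underside.
- lid_bar (a point): middle of the lid's carrying bar: round, steel, 10 mm thick, 130 mm long, parallel to the case's y, 42 mm in front of the lid's front edge (37 mm clear gap; only the bench below, 52 mm down), an arm at each end. It can turn between the fingers as the lid rises. It lies 232 mm in front of the hinge axis and 8 mm above it in the lid's frame; its axes turn with the lid.
- lid_hinge (a point): middle of the lid's hinge axis (parallel to the case's y axis), at the rear edge of the case, 44.5 mm above the bench, 95 mm behind the case's origin. Its axes turn with the lid.
- scraper: flat scraper, 190 mm long, 0.16 kg, lying flat across the shut lid. Origin: under the handle, 15 mm behind the balance point; x to the blade, z up. Wooden handle x -70 to 30 mm, 24 wide, 20 high; neck x 30 to 45, 24 wide, 8 high; steel blade x 45 to 120, 74 wide, 3 thick, its underside level with the handle's.
- scraper_tip (a point): middle of the blade's front edge, at half its thickness: 120 mm ahead of the scraper's origin, 1.5 mm above the underside. Its axes are the scraper's.
- rack: aluminium scraper rack, 95 (x) x 124 (y) x 65 mm high, fixed. Level slot open at the front (-x side, towards the robot), running along +x: 84 wide, 10 high (45 to 55 mm above the bench), 75 deep to a back stop at x = +27.5 mm. Two top strips reach 20 mm in over the slot from its sides, leaving a 44 mm window above. Origin: centre of underside, z up; yaw within 0.25 rad.
- rack_mouth (a point): centre of the slot's mouth, in the rack's front face, 50 mm above the bench (mid-height of the slot). Its axes are the rack's; the slot runs along +x.
- core_big: bystander: dark asphalt core, a disc 100 mm across and 50 mm high, loose. Origin: centre of the underside.
- core_low: bystander: dark asphalt core, a disc 100 mm across and 32 mm high, loose. Origin: centre of the underside.
- beam: bystander: black asphalt bar 160 x 40 x 30 mm, loose. Origin: centre of the underside.
- tin: bystander: open steel sample tin, 58 mm across and 45 mm high, loose, near the middle of the bench in front of the robot. Origin: centre of the underside.
- brush: bystander: hand brush lying on the bench at the side, loose.
- mallet: bystander: mallet with rubber head lying on the bench at the side, loose.
- spray: bystander: white plastic bottle 60 mm across and 150 mm high, standing loose at the side. Origin: centre of the underside.
Not all that is in view belongs to the job. Of the things like the scraper, leave any that is yellow; of the rest the larger one is meant.

How it is judged:
By the outcome, as a careful person would: the job done as asked, in the order asked, and still so for the second after the job is handed in, with the robot touching nothing.
It also fails if it takes over 72 s, if anything falls off the work surface, if the arm or the gripper's body presses on something with over 40 N, if the wrist force passes 120 N, or if a joint passes its speed limit or range.

## Working session

There is one attempt and no reset: what is moved stays moved. The work goes in short steps, Python scripts to look and compute and a tool call to move; the robot and the scene stay as the last step left them, time stands still between calls to the robot, and variables do not carry over. Pictures are saved under pics/ and viewed, about 8 in all and at most 12, crops included, and the job is handed in when it is done.

Besides the shell and the picture viewer there is one more tool, called after "Request:" in YAML: its name, and indented under it one key for each argument. apply_moves: Moves the arm, as the interface text tells. Scaled input: -1 to 1 covers 100 cm each way for a shift and 0.12 rad each way for a turn. Its arguments: {"type":"object","properties":{"increments":{"type":"string"},"squeeze":{"type":"number"}},"required":["increments"]}

```bash
mkdir -p pics
python3 - <<'E'
from bench import r
import cv2,numpy as np
o=r.get_obs(); print({k:np.round(v,3).tolist() for k,v in o.items()})
for n in("top","side"):
    f=r.grab_frame(n); cv2.imwrite(f"pics/{n}0.png",f["color"]); print({k:(np.round(v,4).tolist() if not isinstance(v,str) else v) for k,v in f.items() if k!="color"})
E
```

```text
{'clock': 0.0, 'joints': [1.212, 0.478, 0.022, 1.556, -0.012, 1.109, -0.083], 'qvel': [-0.001, -0.002, -0.001, -0.001, 0.002, 0.0, -0.001], 'tau': [-0.001, -59.645, 1.607, -28.12, 0.012, 0.009, 0.0], 'tcp_pos': [0.167, -0.653, 0.247], 'orientation': [2.088, 0.265, -2.089], 'contact_force': [0.296, -0.011, 1.047], 'moment': [-0.018, 0.025, 0.007], 'grip_width': 0.085}
{'fx': 381.685, 'fy': 381.685, 'cx': 279.5866, 'cy': 211.9504, 'origin': [0.2472, 0.0023, 1.2043], 'orientation': [0.1727, -0.1761, -1.5543]}
{'fx': 501.3454, 'fy': 501.3454, 'cx': 280.9199, 'cy': 207.7705, 'origin': [0.4099, 0.966, 1.0955], 'orientation': [0.0367, -1.1275, -2.8432]}
```

View pics/top0.png

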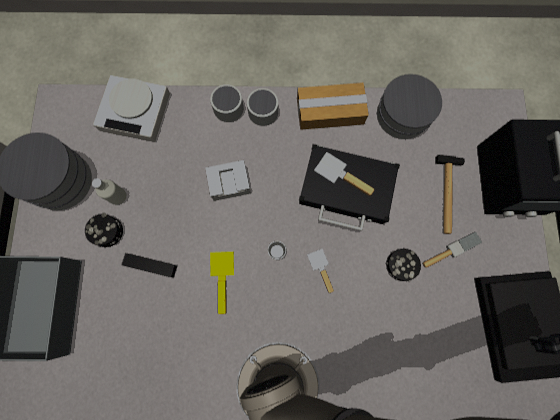

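View pics/side0.png

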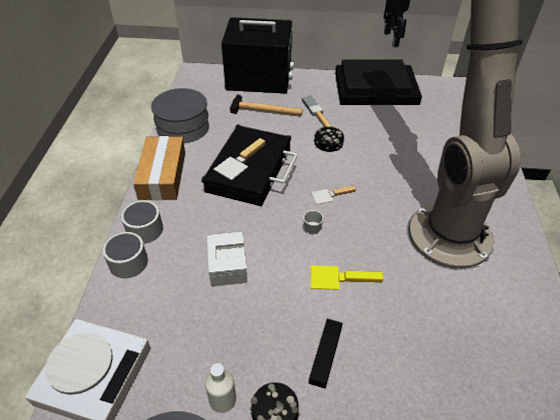

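The top view has up = +x and left = +y. The case is at about (350,184) with the target scraper on it at (345,172), and the rack is at (228,180). The yellow scraper at (222,280) and the small one at (320,270) are decoys. I'll zoom in to measure.

```bash
cat > h.py <<'E'
import numpy as np,cv2
from scipy.spatial.transform import Rotation as R
from scipy.optimize import least_squares
def proj(f,p):
    q=R.from_rotvec(f["orientation"]).inv().apply(np.atleast_2d(p)-f["origin"])
    return np.c_[f["cx"]+f["fx"]*q[:,0]/-q[:,2], f["cy"]+f["fy"]*q[:,1]/q[:,2]]
def ray(f,uv,z):
    d=R.from_rotvec(f["orientation"]).apply([(uv[0]-f["cx"])/f["fx"],-(uv[1]-f["cy"])/f["fy"],-1])
    o=np.array(f["origin"]); return o+d*(z-o[2])/d[2]
def place(x,pts,z0=0):
    return R.from_euler('z',x[2]).apply(pts)+[x[0],x[1],z0]
def fit(x0,obs,z0=0):  # obs: list of (frame, model pts, pixels)
    fun=lambda x:np.concatenate([(proj(f,place(x,np.array(m,float),z0))-px).ravel() for f,m,px in obs])
    s=least_squares(fun,x0,loss='soft_l1'); return s.x,fun(s.x).reshape(-1,2)
def crop(img,x0,y0,x1,y1,k,name):
    c=cv2.resize(img[y0:y1,x0:x1],None,fx=k,fy=k,interpolation=cv2.INTER_CUBIC)
    c=cv2.convertScaleAbs(c,alpha=1.3,beta=15)
    for u in range(x0-x0%-20,x1,20): cv2.putText(c,str(u),(int((u-x0)*k),10),0,.35,(0,255,255)); cv2.line(c,(int((u-x0)*k),12),(int((u-x0)*k),18),(0,255,255))
    for v in range(y0-y0%-20,y1,20): cv2.putText(c,str(v),(0,int((v-y0)*k)),0,.35,(0,255,255)); cv2.line(c,(24,int((v-y0)*k)),(30,int((v-y0)*k)),(0,255,255))
    cv2.imwrite(name,c)
E
python3 -c "
from h import *
crop(cv2.imread('pics/top0.png'),200,140,410,240,3.8,'pics/tc.png')
crop(cv2.imread('pics/side0.png'),190,115,310,295,3.3,'pics/sc.png')"
```

```text
(no output)
```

View pics/tc.png

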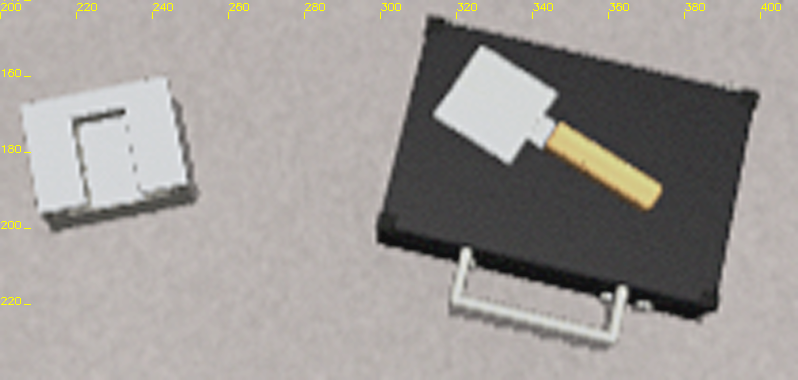

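View pics/sc.png

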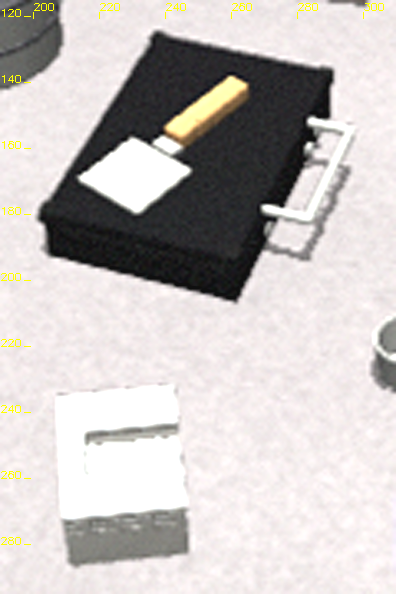

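```bash
cat > m.py <<'E'
from h import *
from bench import r
t=r.grab_frame("top"); s=r.grab_frame("side")
T=lambda *a:np.array(a)/3.8+[200,140]-0.4
S=lambda *a:np.array(a)/3.3+[190,115]-0.4
def go(n,x0,obs,z0=0):
    x,e=fit(x0,obs,z0); print(n,np.round(x,4),'res',np.round(e,1).tolist()); return x
rk=[[.0475,.062,.065],[.0475,-.062,.065],[-.0475,-.062,.065],[-.0475,.062,.065]]
rack=go('rack',[.75,.15,.1],[(t,rk,T((22,103),(165,79),(190,184),(43,212))),(s,[rk[1],rk[2],rk[3],rk[0]],S((55,394),(177,385),(185,510),(62,516)))])
c=[[.095,.14,.0605],[.095,-.14,.0605],[-.095,-.14,.0605],[-.137,.065,.0525],[-.137,-.065,.0525]]
case=go('case',[.75,-.2,-.2],[(t,c[:2]+c[3:],T((430,19),(755,95),(456,300),(612,337))),(s,[c[1],c[2],c[0],c[4],c[3]],S((155,38),(330,72),(44,212),(350,128),(308,215)))])
b=[[.12,.037,.003],[.12,-.037,.003],[.045,-.037,.003],[.045,.037,.003]]
hd=[[-.07,-.012,.02],[-.07,.012,.02],[.03,-.012,.02],[.03,.012,.02]]
sc=go('scraper',[.75,-.2,1.05],[(t,b+hd,T((434,114),(483,45),(557,95),(510,164),(662,184),(648,210),(560,123),(545,148))),(s,b,S((138,213),(78,178),(133,138),(190,168)))],.0605)
print('bar',place(case,np.array([[-.137,0,.0525]])),'hinge',place(case,np.array([[.095,0,.0445]])),'mouth',place(rack,np.array([[-.0475,0,.05]])))
E
python3 m.py
```

```text
rack [0.614  0.1657 0.2029] res [[-0.2, 0.1], [1.1, -0.7], [-0.2, 0.1], [-1.1, 0.1], [1.1, 0.1], [-0.5, -0.2], [0.2, -1.1], [-0.2, 0.5]]
case [ 0.6059 -0.2166 -0.2272] res [[-0.5, -0.6], [0.3, -1.1], [-0.1, 0.3], [0.3, 0.3], [-0.3, -1.9], [0.8, -0.9], [-0.9, -0.1], [0.3, 0.9], [0.6, 1.4]]
scraper [ 0.6059 -0.2247  0.9776] res [[-0.3, 0.1], [-0.4, 0.1], [0.1, -0.4], [-0.2, -0.0], [0.8, 0.8], [0.4, 0.2], [0.0, -0.7], [-0.2, -1.2], [-0.2, 0.1], [0.1, 0.0], [0.2, -0.4], [0.7, 0.6]]
bar [[ 0.47243394 -0.18570319  0.0525    ]] hinge [[ 0.69846985 -0.23796952  0.0445    ]] mouth [[0.56743409 0.15614175 0.05      ]]
```

```bash
cat > p.py <<'E'
from h import *
from bench import r
DOWN=lambda yaw:R.from_matrix(np.c_[[0,0,-1],[-np.sin(yaw),np.cos(yaw),0],[np.cos(yaw),np.sin(yaw),0]])  # tool y = object y, tool z= object x
def plan(pos,rot,rows,g,start=None,half=True):
    o=r.get_obs(); p=np.array(o["tcp_pos"]); q=R.from_rotvec(o["orientation"])
    if start is not None: p,q=start
    if half:
        alt=rot*R.from_euler('x',np.pi)
        if (q.inv()*alt).magnitude()<(q.inv()*rot).magnitude(): rot=alt
    w=(q.inv()*rot).as_rotvec(); d=(np.array(pos)-p)/rows
    print('shift',np.round(d*rows,4),'turn',np.round(w,3),'rows>=',np.linalg.norm(d*rows)/.048,abs(w).max()/.12)
    out=[]
    for k in range(rows):
        s=q.inv().apply(d); q=q*R.from_rotvec(w/rows)
        out.append(f"{g} "+" ".join(f"{v:.4f}" for v in s)+" "+" ".join(f"{v:.3f}" for v in w/rows/.12))
    for i in range(0,rows,8): print("; ".join(out[i:i+8]))
E
python3 - <<'E'
from p import *
print(R.from_rotvec(r.get_obs()["orientation"]).as_matrix().round(3))
plan([.6126,-.2147,.13],DOWN(.9776),16,50)
E
```

```text
[[-0.     0.248 -0.969]
 [ 0.001 -0.969 -0.248]
 [-1.    -0.001  0.   ]]
shift [ 0.4452  0.4389 -0.1177] turn [-0.727 -0.     0.001] rows>= 13.252495755084714 6.05635173239525
50 0.0074 -0.0197 -0.0338 -0.379 -0.000 0.001; 50 0.0074 -0.0181 -0.0346 -0.379 -0.000 0.001; 50 0.0074 -0.0165 -0.0354 -0.379 -0.000 0.001; 50 0.0074 -0.0149 -0.0361 -0.379 -0.000 0.001; 50 0.0074 -0.0132 -0.0368 -0.379 -0.000 0.001; 50 0.0074 -0.0116 -0.0373 -0.379 -0.000 0.001; 50 0.0074 -0.0098 -0.0378 -0.379 -0.000 0.001; 50 0.0074 -0.0081 -0.0382 -0.379 -0.000 0.001
50 0.0074 -0.0064 -0.0385 -0.379 -0.000 0.001; 50 0.0074 -0.0046 -0.0388 -0.379 -0.000 0.001; 50 0.0074 -0.0029 -0.0390 -0.379 -0.000 0.001; 50 0.0074 -0.0011 -0.0391 -0.379 -0.000 0.001; 50 0.0074 0.0007 -0.0391 -0.379 -0.000 0.001; 50 0.0074 0.0025 -0.0390 -0.379 -0.000 0.001; 50 0.0074 0.0042 -0.0388 -0.379 -0.000 0.001; 50 0.0074 0.0060 -0.0386 -0.379 -0.000 0.001
```

Request:
apply_moves:
  increments: "50 0.007 -0.020 -0.034 -0.38 0 0; 50 0.007 -0.018 -0.035 -0.38 0 0; 50 0.007 -0.0165 -0.0355 -0.38 0 0; 50 0.007 -0.015 -0.036 -0.38 0 0; 50 0.007 -0.013 -0.037 -0.38 0 0; 50 0.007 -0.0115 -0.037 -0.38 0 0; 50 0.007 -0.010 -0.038 -0.38 0 0; 50 0.007 -0.008 -0.038 -0.38 0 0"

```text
clock: 1.0
tcp_pos: [0.3914, -0.4329, 0.192]
orientation: [1.868, 0.596, -1.868]
contact_force: [1.2, 0.2, -0.2]
grip_width: 0.05
```

Request:
apply_moves:
  increments: "50 0.007 -0.006 -0.0385 -0.38 0 0; 50 0.007 -0.0045 -0.039 -0.38 0 0; 50 0.007 -0.003 -0.039 -0.38 0 0; 50 0.007 -0.001 -0.039 -0.38 0 0; 50 0.007 0.001 -0.039 -0.38 0 0; 50 0.007 0.0025 -0.039 -0.38 0 0; 50 0.007 0.004 -0.039 -0.38 0 0; 50 0.007 0.006 -0.0385 -0.38 0 0"

```text
clock: 1.8
tcp_pos: [0.614, -0.2135, 0.1359]
orientation: [1.628, 0.871, -1.628]
contact_force: [0.1, -1.0, 0.9]
grip_width: 0.05
```

Run:
```python
from p import *
plan([.6126,-.2147,.0815],DOWN(.9776),8,45)
```

```text
shift [-0.0014 -0.0012 -0.0544] turn [0.005 0.    0.   ] rows>= 1.1338006366518298 0.03759815668547997
45 0.0068 -0.0001 0.0002 0.005 0.000 0.000; 45 0.0068 -0.0001 0.0002 0.005 0.000 0.000; 45 0.0068 -0.0001 0.0002 0.005 0.000 0.000; 45 0.0068 -0.0001 0.0002 0.005 0.000 0.000; 45 0.0068 -0.0001 0.0002 0.005 0.000 0.000; 45 0.0068 -0.0001 0.0002 0.005 0.000 0.000; 45 0.0068 -0.0001 0.0002 0.005 0.000 0.000; 45 0.0068 -0.0001 0.0002 0.005 0.000 0.000
```

Request:
apply_moves:
  increments: "45 0.009 0 0; 45 0 0 0"

```text
$.increments[0]: bad value
```

Request:
apply_moves:
  increments: "45 0.009 0 0 0 0 0; 45 0.009 0 0 0 0 0; 45 0.009 0 0 0 0 0; 45 0.009 0 0 0 0 0; 45 0.009 0 0 0 0 0; 45 0.006 0 0.001 0 0 0; 45 0.003 0 0 0 0 0; 45 0 0 0 0 0 0"

```text
clock: 2.6
tcp_pos: [0.6123, -0.2157, 0.0819]
orientation: [1.629, 0.87, -1.63]
contact_force: [-0.1, 0.2, -0.8]
grip_width: 0.0449
```

Request:
apply_moves:
  increments: "10 0 0 0 0 0 0; 10 0 0 0 0 0 0; 10 0 0 0 0 0 0; 10 0 0 0 0 0 0; 10 0 0 0 0 0 0; 10 0 0 0 0 0 0; 10 0 0 0 0 0 0; 10 0 0 0 0 0 0"
  squeeze: 60

```text
clock: 3.4
tcp_pos: [0.6132, -0.2157, 0.0831]
orientation: [1.63, 0.868, -1.628]
contact_force: [0.0, 0.1, 6.7]
grip_width: 0.0224
```

Run:
```python
from p import *
o=r.get_obs();print(o["grip_width"],o["contact_force"],o["tcp_pos"])
f=r.grab_frame("side");crop(f["color"],190,60,330,215,3.8,"pics/s1.png")
```

```text
0.022425119547322334 [0.03913946 0.06073309 6.66684468] [ 0.61321536 -0.21566513  0.08314546]
```

View pics/s1.png

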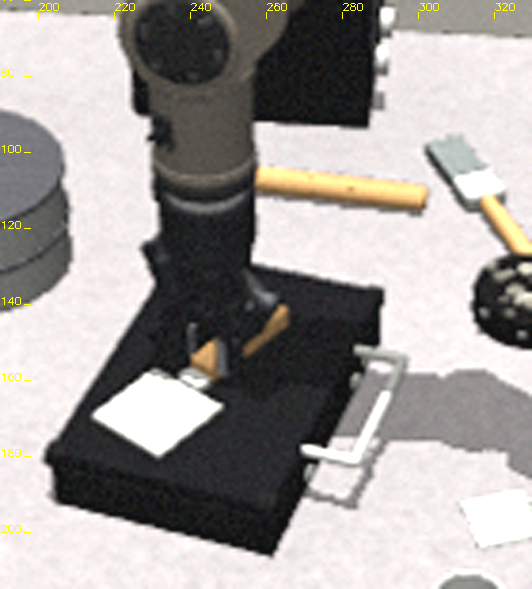

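The side view shows the fingers around the handle just behind the neck at about (245,155). The blade is still flat on the lid at about (230,167). Next I lift.

Request:
apply_moves:
  increments: "10 -0.003 0 0 0 0 0; 10 -0.006 0 0 0 0 0; 10 -0.010 0 0 0 0 0; 10 -0.015 0 0 0 0 0; 10 -0.015 0 0 0 0 0; 10 -0.015 0 0 0 0 0; 10 -0.010 0 0 0 0 0; 10 -0.005 0 0 0 0 0"

```text
clock: 4.25
tcp_pos: [0.6132, -0.2157, 0.1632]
orientation: [1.63, 0.868, -1.627]
contact_force: [0.2, -0.4, -2.0]
grip_width: 0.0223
```

Run:
```python
from p import *
# pre-insert: rack fit
rx,ry,ryaw=.614,.1657,.2029
c,s=np.cos(ryaw),np.sin(ryaw)
X=-.185
plan([rx+X*c,ry+X*s,.14],DOWN(ryaw),16,10)
o=r.get_obs();print(o["contact_force"],o["moment"],o["grip_width"])
```

```text
shift [-0.1805  0.3442 -0.0232] turn [ 0.777 -0.001 -0.002] rows>= 8.110098856841367 6.478211050948469
10 0.0014 -0.0213 -0.0116 0.405 -0.001 -0.001; 10 0.0014 -0.0219 -0.0105 0.405 -0.001 -0.001; 10 0.0014 -0.0224 -0.0095 0.405 -0.001 -0.001; 10 0.0014 -0.0228 -0.0084 0.405 -0.001 -0.001; 10 0.0014 -0.0232 -0.0072 0.405 -0.001 -0.001; 10 0.0014 -0.0235 -0.0061 0.405 -0.001 -0.001; 10 0.0014 -0.0238 -0.0050 0.405 -0.001 -0.001; 10 0.0014 -0.0240 -0.0038 0.405 -0.001 -0.001
10 0.0014 -0.0241 -0.0026 0.405 -0.001 -0.001; 10 0.0014 -0.0242 -0.0015 0.405 -0.001 -0.001; 10 0.0014 -0.0243 -0.0003 0.405 -0.001 -0.001; 10 0.0014 -0.0243 0.0009 0.405 -0.001 -0.001; 10 0.0014 -0.0242 0.0021 0.405 -0.001 -0.001; 10 0.0014 -0.0241 0.0033 0.405 -0.001 -0.001; 10 0.0014 -0.0239 0.0044 0.405 -0.001 -0.001; 10 0.0014 -0.0236 0.0056 0.405 -0.001 -0.001
[ 0.16213598 -0.37137299 -1.97342587] [-0.00669948 -0.05673882  0.06449463] 0.022323344449568513
```

Request:
apply_moves:
  increments: "10 0.0015 -0.0215 -0.0115 0.4 0 0; 10 0.0015 -0.022 -0.0105 0.4 0 0; 10 0.0015 -0.0225 -0.0095 0.4 0 0; 10 0.0015 -0.023 -0.0085 0.4 0 0; 10 0.0015 -0.0235 -0.007 0.4 0 0; 10 0.0015 -0.0235 -0.006 0.4 0 0; 10 0.0015 -0.024 -0.005 0.4 0 0; 10 0.0015 -0.024 -0.004 0.4 0 0"

```text
clock: 5.05
tcp_pos: [0.5203, -0.0421, 0.1492]
orientation: [1.883, 0.577, -1.883]
contact_force: [0.8, 0.6, -2.2]
grip_width: 0.022
```

Request:
apply_moves:
  increments: "10 0.0015 -0.024 -0.0025 0.4 0 0; 10 0.0015 -0.024 -0.0015 0.4 0 0; 10 0.0015 -0.0245 0 0.4 0 0; 10 0.0015 -0.0245 0.001 0.4 0 0; 10 0.0015 -0.024 0.002 0.4 0 0; 10 0.0015 -0.024 0.003 0.4 0 0; 10 0.0015 -0.024 0.0045 0.4 0 0; 10 0.0015 -0.0235 0.0055 0.4 0 0"

```text
clock: 5.85
tcp_pos: [0.4291, 0.129, 0.1374]
orientation: [2.11, 0.223, -2.11]
contact_force: [0.3, 0.2, -2.4]
grip_width: 0.0224
```

Run:
```python
from p import *
rx,ry,ryaw=.614,.1657,.2029
c,s=np.cos(ryaw),np.sin(ryaw)
plan([rx-.185*c,ry-.185*s,.0715],DOWN(ryaw),8,10)
```

```text
shift [ 0.0037 -0.0006 -0.0659] turn [ 0.008 -0.    -0.   ] rows>= 1.3744487992367465 0.0633838440477376
10 0.0082 0.0002 -0.0004 0.008 -0.000 -0.000; 10 0.0082 0.0002 -0.0004 0.008 -0.000 -0.000; 10 0.0082 0.0002 -0.0004 0.008 -0.000 -0.000; 10 0.0082 0.0002 -0.0004 0.008 -0.000 -0.000; 10 0.0082 0.0002 -0.0004 0.008 -0.000 -0.000; 10 0.0082 0.0002 -0.0004 0.008 -0.000 -0.000; 10 0.0082 0.0002 -0.0004 0.008 -0.000 -0.000; 10 0.0082 0.0002 -0.0004 0.008 -0.000 -0.000
```

Request:
apply_moves:
  increments: "10 0.010 0 -0.001 0.065 0 0; 10 0.010 0 -0.001 0 0 0; 10 0.010 0 -0.001 0 0 0; 10 0.010 0 -0.001 0 0 0; 10 0.010 0 0 0 0 0; 10 0.009 0 0 0 0 0; 10 0.005 0 0 0 0 0; 10 0.002 0 0 0 0 0"

```text
clock: 6.65
tcp_pos: [0.4333, 0.1288, 0.0706]
orientation: [2.113, 0.217, -2.115]
contact_force: [0.2, 0.5, -1.5]
grip_width: 0.0226
```

Run:
```python
from p import *
o=r.get_obs();print(o["tcp_pos"],o["orientation"],o["contact_force"])
a=r.grab_frame("top")["color"];b=r.grab_frame("side")["color"]
crop(a,190,150,290,290,4,"/tmp/a.png");crop(b,195,225,315,300,4,"/tmp/b.png")
A=cv2.imread("/tmp/a.png");B=cv2.imread("/tmp/b.png")
crop_=np.zeros((560,800,3),np.uint8);crop_[:,:400]=A[:, :400];B=cv2.resize(B,(400,250));
cv2.imwrite("pics/a2.png",A);cv2.imwrite("pics/b2.png",cv2.imread("/tmp/b.png"))
```

```text
[0.43329886 0.1287836  0.07060844] [ 2.11251153  0.21659348 -2.11470106] [ 0.19426447  0.46694241 -1.50349913]
```

View pics/a2.png

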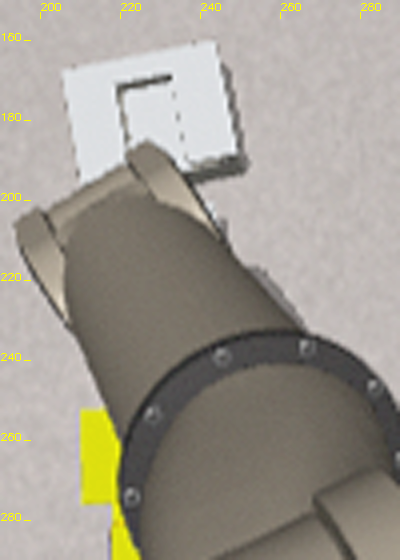

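View pics/b2.png

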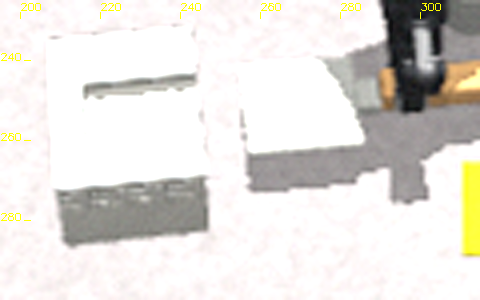

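```bash
cat > ov.py <<'E'
from p import *
def overlay(f,box,k,name,objs,al=.75):
    x0,y0,x1,y1=box
    c=cv2.resize(f["color"][y0:y1,x0:x1],None,fx=k,fy=k,interpolation=cv2.INTER_CUBIC); c=cv2.convertScaleAbs(c,alpha=al)
    for pts,col in objs:
        u=((proj(f,pts)-[x0,y0]+.5)*k).astype(np.int32); cv2.polylines(c,[u],True,col,1)
    cv2.imwrite(name,c)
E
python3 - <<'E'
from ov import *
f=r.grab_frame("side"); rack=[.614,.1657,.2029]
rt=place(rack,np.array([[.0475,.062,.065],[.0475,-.062,.065],[-.0475,-.062,.065],[-.0475,.062,.065]]))
rf=place(rack,np.array([[.0475,.062,0],[.0475,.062,.065],[-.0475,.062,.065],[-.0475,.062,0]]))
g=np.array(r.get_obs()["tcp_pos"]); yaw=.2029
sc=[g[0]-.012*np.cos(yaw),g[1]-.012*np.sin(yaw),yaw]; z=g[2]-.0226
bl=place(sc,np.array([[.12,.037,.003],[.12,-.037,.003],[.045,-.037,.003],[.045,.037,.003]]),z)
hd=place(sc,np.array([[.03,.012,.02],[.03,-.012,.02],[-.07,-.012,.02],[-.07,.012,.02]]),z)
print(proj(f,bl).round(1).tolist(),proj(f,hd).round(1).tolist())
overlay(f,(200,228,320,290),6.6,"pics/o3.png",[(rt,(0,0,255)),(rf,(0,128,255)),(bl,(255,0,0)),(hd,(0,160,0))])
E
```

```text
[[256.4, 262.5], [254.1, 240.5], [281.8, 238.2], [285.1, 259.9]] [[289.7, 247.9], [288.6, 240.8], [325.8, 237.6], [327.4, 244.6]]
```

View pics/o3.png

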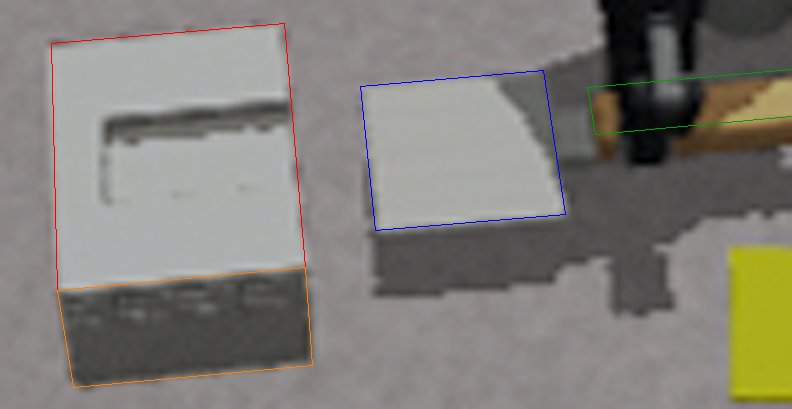

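The overlay matches: rack outline, blade corners at (256,263) and (255,241), and handle all agree to within about 0.5 px. The blade is level and in line with the slot, so I insert.

```bash
cat > ins.py <<'E'
import sys
from p import *
rx,ry,yw=.614,.1657,.2029
c,s=np.cos(yw),np.sin(yw)
g=np.array(r.get_obs()["tcp_pos"])-[rx,ry,0]
print('rack x,y mm',round((g[0]*c+g[1]*s)*1e3,1),round((-g[0]*s+g[1]*c)*1e3,1))
X=float(sys.argv[1]); plan([rx+X*c,ry+X*s,.0712],DOWN(yw),8,10)
E
python3 ins.py -.135
```

```text
rack x,y mm -184.0 0.4
shift [ 0.0481  0.0094 -0.0002] turn [ 0.002 -0.     0.   ] rows>= 1.0201993724497131 0.014284790991944466
10 0.0000 0.0001 -0.0061 0.002 -0.000 0.000; 10 0.0000 0.0001 -0.0061 0.002 -0.000 0.000; 10 0.0000 0.0001 -0.0061 0.002 -0.000 0.000; 10 0.0000 0.0001 -0.0061 0.002 -0.000 0.000; 10 0.0000 0.0001 -0.0061 0.002 -0.000 0.000; 10 0.0000 0.0001 -0.0061 0.002 -0.000 0.000; 10 0.0000 0.0001 -0.0061 0.002 -0.000 0.000; 10 0.0000 0.0001 -0.0061 0.002 -0.000 0.000
```

Request:
apply_moves:
  increments: "10 0 0 -0.006 0 0 0; 10 0 0 -0.006 0 0 0; 10 0 0 -0.006 0 0 0; 10 0 0 -0.006 0 0 0; 10 0 0 -0.006 0 0 0; 10 0 0 -0.006 0 0 0; 10 0 0 -0.006 0 0 0; 10 0 0 -0.006 0 0 0"

```text
clock: 7.6
tcp_pos: [0.4811, 0.1388, 0.0712]
orientation: [2.113, 0.217, -2.114]
contact_force: [-0.2, 0.2, -1.3]
grip_width: 0.0224
```

```bash
python3 ins.py -.09
```

```text
rack x,y mm -135.6 0.5
shift [ 0.0448  0.0087 -0.    ] turn [ 0.002  0.    -0.   ] rows>= 0.9508331416073033 0.014054080754738461
10 0.0000 0.0001 -0.0057 0.002 0.000 -0.000; 10 0.0000 0.0001 -0.0057 0.002 0.000 -0.000; 10 0.0000 0.0001 -0.0057 0.002 0.000 -0.000; 10 0.0000 0.0001 -0.0057 0.002 0.000 -0.000; 10 0.0000 0.0001 -0.0057 0.002 0.000 -0.000; 10 0.0000 0.0001 -0.0057 0.002 0.000 -0.000; 10 0.0000 0.0001 -0.0057 0.002 0.000 -0.000; 10 0.0000 0.0001 -0.0057 0.002 0.000 -0.000
```

No contact force, and the tip is about 20 mm into the slot.

Request:
apply_moves:
  increments: "10 0 0 -0.0055 0 0 0; 10 0 0 -0.0055 0 0 0; 10 0 0 -0.0055 0 0 0; 10 0 0 -0.0055 0 0 0; 10 0 0 -0.0055 0 0 0; 10 0 0 -0.0055 0 0 0; 10 0 0 -0.0055 0 0 0; 10 0 0 -0.0055 0 0 0"

```text
clock: 8.4
tcp_pos: [0.5241, 0.1477, 0.0713]
orientation: [2.114, 0.217, -2.114]
contact_force: [0.3, 0.8, -1.8]
grip_width: 0.0224
```

Request:
apply_moves:
  increments: "10 0 0 -0.001 0 0 0; 10 0 0 -0.001 0 0 0; 10 0 0 -0.001 0 0 0; 10 0 0 -0.001 0 0 0; 10 0 0 -0.001 0 0 0; 10 0 0 -0.001 0 0 0; 10 0 0 -0.001 0 0 0; 10 0 0 -0.001 0 0 0"

```text
clock: 9.2
tcp_pos: [0.5316, 0.1493, 0.0713]
orientation: [2.114, 0.217, -2.114]
contact_force: [-0.8, 0.3, -2.3]
grip_width: 0.0224
```

Request:
apply_moves:
  increments: "10 0 0 -0.001 0 0 0; 10 0 0 -0.0005 0 0 0; 10 0 0 -0.0005 0 0 0; 10 0 0 -0.0005 0 0 0; 10 0 0 -0.0005 0 0 0; 10 0 0 -0.0005 0 0 0; 10 0 0 -0.0005 0 0 0; 10 0 0 0 0 0 0"

```text
clock: 10.0
tcp_pos: [0.5354, 0.1501, 0.0713]
orientation: [2.114, 0.217, -2.114]
contact_force: [-0.7, 0.3, -1.7]
grip_width: 0.0226
```

Request:
apply_moves:
  increments: "10 0 0 -0.0005 0 0 0; 10 0 0 -0.0005 0 0 0; 10 0 0 -0.0005 0 0 0; 10 0 0 -0.0005 0 0 0; 10 0 0 0 0 0 0; 10 0 0 0 0 0 0; 10 0 0 0 0 0 0; 10 0 0 0 0 0 0"

```text
clock: 10.8
tcp_pos: [0.5358, 0.15, 0.0707]
orientation: [2.11, 0.216, -2.116]
contact_force: [-4.7, -1.0, 1.0]
grip_width: 0.0225
```

Contact with the back stop at the predicted place (rack x about -80, force -4.7 N). I'll press a little to seat it, lower it towards the slot floor, then release.

Request:
apply_moves:
  increments: "10 0 0 -0.0005 0 0 0; 10 0 0 -0.0005 0 0 0; 10 0.001 0 0 0 0 0; 10 0.001 0 0 0 0 0; 10 0.001 0 0 0 0 0; 10 0 0 -0.0005 0 0 0; 10 0 0 0 0 0 0; 10 0 0 0 0 0 0"

```text
clock: 11.6
tcp_pos: [0.5359, 0.15, 0.0676]
orientation: [2.106, 0.216, -2.119]
contact_force: [-8.3, -2.8, 3.0]
grip_width: 0.0222
```

Request:
apply_moves:
  increments: "26 0 0 0 0 0 0; 28 0 0 0 0 0 0; 32 0 0 0 0 0 0; 40 0 0 0 0 0 0; 50 0 0 0 0 0 0; 50 0 0 0 0 0 0; 50 -0.003 0 0 0 0 0; 50 -0.005 0 0 0 0 0"
  squeeze: 20

```text
clock: 12.4
tcp_pos: [0.5387, 0.1508, 0.0763]
orientation: [2.113, 0.217, -2.114]
contact_force: [0.2, -0.4, -0.8]
grip_width: 0.0501
```

Request:
apply_moves:
  increments: "50 -0.010 0 0 0 0 0; 50 -0.020 0 0 0 0 0; 50 -0.030 0 0 0 0 0; 50 -0.030 0 0 0 0 0; 50 -0.030 0 0 0 0 0; 50 0 0.02 0.03 0 0 0; 50 0 0.03 0.03 0 0 0; 50 0 0.03 0.02 0 0 0"

```text
clock: 13.2
tcp_pos: [0.4752, 0.0554, 0.1973]
orientation: [2.113, 0.218, -2.112]
contact_force: [1.2, -0.4, 0.6]
grip_width: 0.0499
```

Run:
```python
from ov import *
f=r.grab_frame("side"); rack=[.614,.1657,.2029]
mk=lambda a:place(rack,np.array(a))
# scraper fully home & flat: origin at rack x -92.5, underside .045
s=np.array([-.0925,0,.045])
bl=mk(s+np.array([[.12,.037,.003],[.12,-.037,.003],[.045,-.037,.003],[.045,.037,.003]]))
hd=mk(s+np.array([[.03,.012,.02],[.03,-.012,.02],[-.07,-.012,.02],[-.07,.012,.02]]))
rt=mk([[.0475,.062,.065],[.0475,-.062,.065],[-.0475,-.062,.065],[-.0475,.062,.065]])
overlay(f,(200,228,320,290),6.6,"pics/o4.png",[(rt,(0,0,255)),(bl,(255,0,0)),(hd,(0,160,0))])
th=.227; bar=np.array([.4724,-.1857,.0525])
plan([bar[0],bar[1],.16],DOWN(-.2272+np.pi/2),16,50)
plan([bar[0],bar[1],.16],DOWN(-.2272),16,50)
print(r.get_obs()["joints"].round(2))
```

```text
shift [-0.0008 -0.2345 -0.0367] turn [-1.144e+00  5.000e-03 -1.000e-03] rows>= 4.94576686362993 9.536158552575818
50 0.0024 0.0144 0.0029 -0.596 0.002 -0.001; 50 0.0023 0.0141 0.0040 -0.596 0.002 -0.001; 50 0.0023 0.0138 0.0050 -0.596 0.002 -0.001; 50 0.0023 0.0134 0.0059 -0.596 0.002 -0.001; 50 0.0023 0.0129 0.0069 -0.596 0.002 -0.001; 50 0.0023 0.0124 0.0078 -0.596 0.002 -0.001; 50 0.0023 0.0118 0.0087 -0.596 0.002 -0.001; 50 0.0023 0.0112 0.0095 -0.596 0.002 -0.001
50 0.0023 0.0105 0.0103 -0.596 0.002 -0.001; 50 0.0023 0.0097 0.0110 -0.596 0.002 -0.001; 50 0.0023 0.0089 0.0116 -0.596 0.002 -0.001; 50 0.0023 0.0080 0.0122 -0.596 0.002 -0.001; 50 0.0023 0.0072 0.0128 -0.596 0.002 -0.001; 50 0.0023 0.0062 0.0133 -0.596 0.002 -0.001; 50 0.0023 0.0053 0.0137 -0.596 0.002 -0.001; 50 0.0023 0.0043 0.0140 -0.596 0.002 -0.001
shift [-0.0008 -0.2345 -0.0367] turn [ 0.426  0.002 -0.004] rows>= 4.94576686362993 3.5537867553429607
50 0.0024 0.0144 0.0029 0.222 0.001 -0.002; 50 0.0023 0.0144 0.0026 0.222 0.001 -0.002; 50 0.0023 0.0145 0.0022 0.222 0.001 -0.002; 50 0.0023 0.0145 0.0018 0.222 0.001 -0.002; 50 0.0023 0.0146 0.0014 0.222 0.001 -0.002; 50 0.0023 0.0146 0.0010 0.222 0.001 -0.002; 50 0.0023 0.0146 0.0006 0.222 0.001 -0.002; 50 0.0023 0.0147 0.0002 0.222 0.001 -0.002
50 0.0023 0.0147 -0.0002 0.222 0.001 -0.002; 50 0.0023 0.0146 -0.0005 0.222 0.001 -0.002; 50 0.0023 0.0146 -0.0009 0.222 0.001 -0.002; 50 0.0023 0.0146 -0.0013 0.222 0.001 -0.002; 50 0.0023 0.0146 -0.0017 0.222 0.001 -0.002; 50 0.0023 0.0145 -0.0021 0.222 0.001 -0.002; 50 0.0023 0.0144 -0.0025 0.222 0.001 -0.002; 50 0.0023 0.0144 -0.0029 0.222 0.001 -0.002
[-0.03  0.23 -0.23  2.06  0.07  0.87 -1.68]
```

View pics/o4.png

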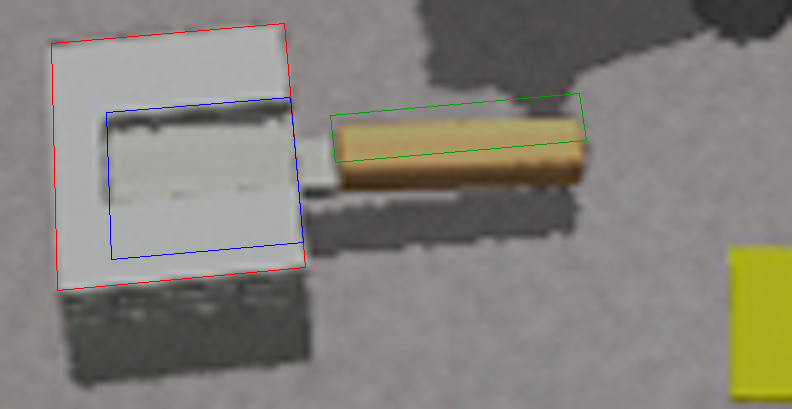

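The side view shows the scraper seated and drooped about 5° in the slot. The handle front at crop col 340 against 335 predicted is explained by the tilt, so the blade is home. Next I go to the bar.

Request:
apply_moves:
  increments: "36 0.0025 0.0145 0.003 -0.6 0 0; 36 0.0025 0.014 0.004 -0.6 0 0; 36 0.0025 0.014 0.005 -0.6 0 0; 36 0.0025 0.0135 0.006 -0.6 0 0; 36 0.0025 0.013 0.007 -0.6 0 0; 36 0.0025 0.0125 0.008 -0.6 0 0; 36 0.0025 0.012 0.0085 -0.6 0 0; 36 0.0025 0.011 0.0095 -0.6 0 0"

```text
clock: 14.05
tcp_pos: [0.4774, -0.0621, 0.1771]
orientation: [1.762, 0.727, -1.76]
contact_force: [-0.3, 0.3, -1.0]
grip_width: 0.0362
```

Request:
apply_moves:
  increments: "36 0.0025 0.0105 0.0105 -0.6 0 0; 36 0.0025 0.0095 0.011 -0.6 0 0; 36 0.0025 0.009 0.0115 -0.6 0 0; 36 0.0025 0.008 0.012 -0.6 0 0; 36 0.0025 0.007 0.013 -0.6 0 0; 36 0.0025 0.006 0.0135 -0.6 0 0; 36 0.0025 0.0055 0.0135 -0.6 0 0; 36 0.0025 0.0045 0.014 -0.6 0 0"

```text
clock: 14.85
tcp_pos: [0.4782, -0.1794, 0.1571]
orientation: [1.363, 1.101, -1.363]
contact_force: [0.5, 0.3, 0.2]
grip_width: 0.0355
```

Run:
```python
from p import *
plan([.4724,-.1857,.09],DOWN(-.2272+np.pi/2),8,36)
print(r.get_obs()["joints"].round(2))
```

```text
shift [-0.0058 -0.0063 -0.0671] turn [ 0.016  0.    -0.001] rows>= 1.4083113663563611 0.13199671333287832
36 0.0084 -0.0006 0.0009 0.016 0.000 -0.001; 36 0.0084 -0.0005 0.0009 0.016 0.000 -0.001; 36 0.0084 -0.0005 0.0009 0.016 0.000 -0.001; 36 0.0084 -0.0005 0.0009 0.016 0.000 -0.001; 36 0.0084 -0.0005 0.0009 0.016 0.000 -0.001; 36 0.0084 -0.0005 0.0009 0.016 0.000 -0.001; 36 0.0084 -0.0005 0.0009 0.016 0.000 -0.001; 36 0.0084 -0.0005 0.0009 0.016 0.000 -0.001
[ 0.49  0.34 -0.3   2.01  0.14  0.8  -0.1 ]
```

Request:
apply_moves:
  increments: "36 0.010 -0.001 0.002 0.1 0 0; 36 0.012 -0.001 0.002 0 0 0; 36 0.012 -0.001 0.001 0 0 0; 36 0.012 -0.001 0.001 0 0 0; 36 0.010 0 0.001 0 0 0; 36 0.008 0 0 0 0 0; 36 0.003 0 0 0 0 0; 36 0 0 0 0 0 0"

```text
clock: 15.65
tcp_pos: [0.4723, -0.1845, 0.0888]
orientation: [1.374, 1.094, -1.374]
contact_force: [-0.3, 0.6, 0.1]
grip_width: 0.0356
```

Run:
```python
from ov import *
plan([.4724,-.1857,.0505],DOWN(-.2272+np.pi/2),8,36)
f=r.grab_frame("side"); case=[.6059,-.2166,-.2272]
mk=lambda a:place(case,np.array(a))
overlay(f,(225,100,325,190),6.5,"pics/o5.png",[(mk([[-.095,.14,.0605],[-.095,-.14,.0605],[.095,-.14,.0605],[.095,.14,.0605]]),(0,0,255)),(mk([[-.137,.065,.0525],[-.137,-.065,.0525]]),(255,0,0))],1.2)
```

```text
shift [ 0.0001 -0.0012 -0.0383] turn [ 0.001 -0.     0.001] rows>= 0.7991570224789947 0.009582627153417301
36 0.0048 0.0001 0.0001 0.001 -0.000 0.001; 36 0.0048 0.0001 0.0001 0.001 -0.000 0.001; 36 0.0048 0.0001 0.0001 0.001 -0.000 0.001; 36 0.0048 0.0001 0.0001 0.001 -0.000 0.001; 36 0.0048 0.0001 0.0001 0.001 -0.000 0.001; 36 0.0048 0.0001 0.0001 0.001 -0.000 0.001; 36 0.0048 0.0001 0.0001 0.001 -0.000 0.001; 36 0.0048 0.0001 0.0001 0.001 -0.000 0.001
```

View pics/o5.png

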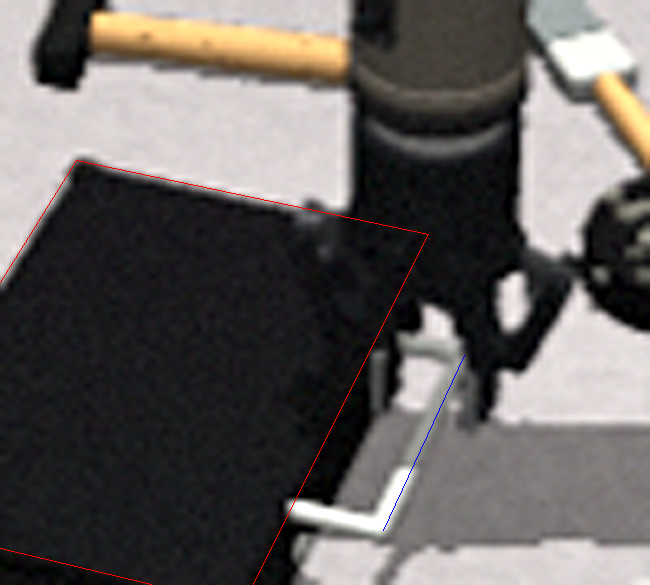

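The side view shows the open fingers at crop (378,385) and (478,390), straddling the bar. The bar prediction is within about 1 px. I descend and close.

Request:
apply_moves:
  increments: "36 0.007 0 0.0005 0 0 0; 36 0.007 0 0.0005 0 0 0; 36 0.007 0 0 0 0 0; 36 0.007 0 0 0 0 0; 36 0.006 0 0 0 0 0; 36 0.003 0 0 0 0 0; 36 0.001 0 0 0 0 0; 36 0 0 0 0 0 0"

```text
clock: 16.5
tcp_pos: [0.4722, -0.1857, 0.0512]
orientation: [1.374, 1.094, -1.374]
contact_force: [-0.5, -0.1, 0.1]
grip_width: 0.0363
```

Request:
apply_moves:
  increments: "24 0 0 0 0 0 0; 18 0 0 0 0 0 0; 14 0 0 0 0 0 0; 10 0 0 0 0 0 0; 6 0 0 0 0 0 0; 3 0 0 0 0 0 0; 3 0 0 0 0 0 0; 3 0 0 0 0 0 0"
  squeeze: 30

```text
clock: 17.3
tcp_pos: [0.4756, -0.1865, 0.0524]
orientation: [1.377, 1.088, -1.369]
contact_force: [7.7, -1.7, -1.6]
grip_width: 0.0089
```

```bash
cat > arc.py <<'E'
import sys
from p import *
# waypoints of the TCP along the arc, calibrated on the grasp: lid angle a0 -> a1
a0,a1,n=float(sys.argv[1]),float(sys.argv[2]),int(sys.argv[3])
o=r.get_obs(); print('tcp',o["tcp_pos"].round(4),'F',o["contact_force"].round(1),'w',o["grip_width"])
cy=-.2272; ex=np.array([np.cos(cy),np.sin(cy),0]); ez=np.array([0,0,1])
b=lambda a:ex*(-.232*np.cos(a)+.008*np.sin(a))+ez*(.232*np.sin(a)+.008*np.cos(a))
q=R.from_rotvec(o["orientation"]); A=np.linspace(a0,a1,n+1)
S=[q.inv().apply(b(A[i+1])-b(A[i])) for i in range(n)]
for i in range(0,n,8): print("; ".join(f"3 {s[0]:.4f} {s[1]:.4f} {s[2]:.4f} 0 0 0" for s in S[i:i+8]))
E
python3 arc.py 0 1.047 40
```

```text
tcp [ 0.4756 -0.1865  0.0524] F [ 7.7 -1.7 -1.6] w 0.00887114902872263
3 -0.0061 0.0003 -0.0000 0 0 0; 3 -0.0061 0.0005 -0.0000 0 0 0; 3 -0.0060 0.0006 -0.0000 0 0 0; 3 -0.0060 0.0008 -0.0000 0 0 0; 3 -0.0060 0.0010 -0.0000 0 0 0; 3 -0.0060 0.0011 -0.0000 0 0 0; 3 -0.0059 0.0013 -0.0000 0 0 0; 3 -0.0059 0.0014 -0.0000 0 0 0
3 -0.0059 0.0016 -0.0000 0 0 0; 3 -0.0058 0.0017 -0.0000 0 0 0; 3 -0.0058 0.0019 -0.0000 0 0 0; 3 -0.0057 0.0020 -0.0000 0 0 0; 3 -0.0057 0.0022 -0.0000 0 0 0; 3 -0.0056 0.0023 0.0000 0 0 0; 3 -0.0055 0.0025 0.0000 0 0 0; 3 -0.0055 0.0026 0.0000 0 0 0
3 -0.0054 0.0028 0.0000 0 0 0; 3 -0.0053 0.0029 0.0000 0 0 0; 3 -0.0053 0.0030 0.0000 0 0 0; 3 -0.0052 0.0032 0.0000 0 0 0; 3 -0.0051 0.0033 0.0000 0 0 0; 3 -0.0050 0.0035 0.0000 0 0 0; 3 -0.0049 0.0036 0.0000 0 0 0; 3 -0.0048 0.0037 0.0000 0 0 0
3 -0.0047 0.0038 0.0000 0 0 0; 3 -0.0046 0.0040 0.0000 0 0 0; 3 -0.0045 0.0041 0.0000 0 0 0; 3 -0.0044 0.0042 0.0000 0 0 0; 3 -0.0043 0.0043 0.0000 0 0 0; 3 -0.0042 0.0044 0.0000 0 0 0; 3 -0.0041 0.0045 0.0000 0 0 0; 3 -0.0039 0.0046 0.0000 0 0 0
3 -0.0038 0.0047 0.0000 0 0 0; 3 -0.0037 0.0048 0.0000 0 0 0; 3 -0.0036 0.0049 0.0000 0 0 0; 3 -0.0034 0.0050 0.0000 0 0 0; 3 -0.0033 0.0051 0.0000 0 0 0; 3 -0.0032 0.0052 0.0000 0 0 0; 3 -0.0030 0.0053 0.0000 0 0 0; 3 -0.0029 0.0053 0.0000 0 0 0
```

Request:
apply_moves:
  increments: "3 0 0.0015 0 0 0 0; 3 0 0.0015 0 0 0 0; 3 -0.001 0 0 0 0 0; 3 -0.003 0 0 0 0 0; 3 -0.006 0.0005 0 0 0 0; 3 -0.006 0.0005 0 0 0 0; 3 -0.006 0.0005 0 0 0 0; 3 -0.006 0.001 0 0 0 0"
  squeeze: 40

```text
clock: 18.1
tcp_pos: [0.478, -0.187, 0.0792]
orientation: [1.375, 1.093, -1.373]
contact_force: [5.9, -2.1, -6.8]
grip_width: 0.0086
```

```bash
cat > ang.py <<'E'
from p import *
from scipy.optimize import brentq
o=r.get_obs(); p=o["tcp_pos"]; dz=p[2]-.0524
a=brentq(lambda a:.232*np.sin(a)+.008*(np.cos(a)-1)-dz,-.1,1.5)
cy=-.2272; ex=np.array([np.cos(cy),np.sin(cy)])
h=(p[:2]-[.4756,-.1865])@ex; print('angle from z',np.degrees(a).round(1),'forward mm',h*1e3,'expected',1e3*(.232*(1-np.cos(a))+.008*np.sin(a)),'F',o["contact_force"].round(1))
E
python3 ang.py; python3 arc.py .14 1.047 32 | tail -4 | head -1
```

```text
angle from z 6.6 forward mm 2.4425154515380476 expected 2.4845795495910754 F [ 5.9 -2.1 -6.8]
3 -0.0065 0.0012 -0.0000 0 0 0; 3 -0.0064 0.0014 -0.0000 0 0 0; 3 -0.0064 0.0016 -0.0000 0 0 0; 3 -0.0063 0.0018 -0.0000 0 0 0; 3 -0.0063 0.0020 -0.0000 0 0 0; 3 -0.0062 0.0021 -0.0000 0 0 0; 3 -0.0062 0.0023 -0.0000 0 0 0; 3 -0.0061 0.0025 0.0000 0 0 0
```

Request:
apply_moves:
  increments: "3 -0.0065 0.002 0 0 0 0; 3 -0.0065 0.002 0 0 0 0; 3 -0.0065 0.002 0 0 0 0; 3 -0.0065 0.002 0 0 0 0; 3 -0.0065 0.002 0 0 0 0; 3 -0.006 0.002 0 0 0 0; 3 -0.006 0.0025 0 0 0 0; 3 -0.006 0.0025 0 0 0 0"

```text
clock: 18.9
tcp_pos: [0.4908, -0.1901, 0.1292]
orientation: [1.371, 1.099, -1.379]
contact_force: [-8.1, 2.7, -3.1]
grip_width: 0.0083
```

```bash
python3 ang.py; python3 arc.py .35 1.047 24 | tail -3
```

```text
angle from z 19.5 forward mm 15.609828045839965 expected 15.907793629213598 F [-8.1  2.7 -3.1]
3 -0.0062 0.0026 0.0000 0 0 0; 3 -0.0062 0.0028 0.0000 0 0 0; 3 -0.0061 0.0029 0.0000 0 0 0; 3 -0.0060 0.0031 0.0000 0 0 0; 3 -0.0059 0.0033 0.0000 0 0 0; 3 -0.0058 0.0034 0.0000 0 0 0; 3 -0.0057 0.0036 0.0000 0 0 0; 3 -0.0056 0.0038 0.0000 0 0 0
3 -0.0055 0.0039 0.0000 0 0 0; 3 -0.0054 0.0041 0.0000 0 0 0; 3 -0.0052 0.0043 0.0000 0 0 0; 3 -0.0051 0.0044 0.0000 0 0 0; 3 -0.0050 0.0045 0.0000 0 0 0; 3 -0.0048 0.0047 0.0000 0 0 0; 3 -0.0047 0.0048 0.0000 0 0 0; 3 -0.0046 0.0050 0.0000 0 0 0
3 -0.0044 0.0051 0.0000 0 0 0; 3 -0.0043 0.0052 0.0000 0 0 0; 3 -0.0041 0.0053 0.0000 0 0 0; 3 -0.0040 0.0055 0.0000 0 0 0; 3 -0.0038 0.0056 0.0000 0 0 0; 3 -0.0036 0.0057 0.0000 0 0 0; 3 -0.0035 0.0058 0.0000 0 0 0; 3 -0.0033 0.0059 0.0000 0 0 0
```

Now the command leads forward by about 3 mm. I ease that off and follow the arc.

Request:
apply_moves:
  increments: "3 -0.0065 0.0015 0 0 0 0; 3 -0.006 0.002 0 0 0 0; 3 -0.006 0.0025 0 0 0 0; 3 -0.006 0.0025 0 0 0 0; 3 -0.006 0.003 0 0 0 0; 3 -0.006 0.003 0 0 0 0; 3 -0.0055 0.0035 0 0 0 0; 3 -0.0055 0.0035 0 0 0 0"

```text
clock: 19.7
tcp_pos: [0.515, -0.1959, 0.1778]
orientation: [1.374, 1.094, -1.375]
contact_force: [-4.4, -0.6, -4.8]
grip_width: 0.008
```

Request:
apply_moves:
  increments: "3 -0.0055 0.004 0 0 0 0; 3 -0.0055 0.004 0 0 0 0; 3 -0.005 0.004 0 0 0 0; 3 -0.005 0.0045 0 0 0 0; 3 -0.005 0.0045 0 0 0 0; 3 -0.005 0.0045 0 0 0 0; 3 -0.0045 0.005 0 0 0 0; 3 -0.0045 0.005 0 0 0 0"

```text
clock: 20.5
tcp_pos: [0.5481, -0.2039, 0.2181]
orientation: [1.372, 1.096, -1.378]
contact_force: [-11.8, 1.4, 4.4]
grip_width: 0.0084
```

```bash
python3 ang.py; python3 arc.py .8 1.06 8 | tail -1
```

```text
angle from z 46.5 forward mm 74.59916462713292 expected 78.03495109487174 F [-11.8   1.4   4.4]
3 -0.0050 0.0057 0.0000 0 0 0; 3 -0.0048 0.0058 0.0000 0 0 0; 3 -0.0046 0.0060 0.0000 0 0 0; 3 -0.0044 0.0061 0.0000 0 0 0; 3 -0.0042 0.0063 0.0000 0 0 0; 3 -0.0040 0.0064 0.0000 0 0 0; 3 -0.0038 0.0065 0.0000 0 0 0; 3 -0.0036 0.0066 0.0000 0 0 0
```

Request:
apply_moves:
  increments: "3 -0.006 0.003 0 0 0 0; 3 -0.0055 0.004 0 0 0 0; 3 -0.005 0.005 0 0 0 0; 3 -0.0045 0.0055 0 0 0 0; 3 -0.004 0.0055 0 0 0 0; 3 -0.004 0.006 0 0 0 0; 3 -0.0035 0.006 0 0 0 0; 3 0 0 0 0 0 0"

```text
clock: 21.3
tcp_pos: [0.5862, -0.2131, 0.2488]
orientation: [1.375, 1.089, -1.371]
contact_force: [8.1, -4.7, -16.7]
grip_width: 0.0082
```

```bash
python3 ang.py
python3 - <<'E'
from ov import *
f=r.grab_frame("side"); case=[.6059+.003,-.2166-.0007,-.2272]
def lid(a,pts):
    pts=np.array(pts); x=pts[:,0];z=pts[:,2]
    return place(case,np.c_[.095+x*np.cos(a)+z*np.sin(a),pts[:,1],.0445-x*np.sin(a)+z*np.cos(a)])
P=[[-.19,.14,.016],[-.19,-.14,.016],[0,-.14,.016],[0,.14,.016]]
B=[[-.232,.065,.008],[-.232,-.065,.008]]
cs=[((0,255,255),55),((0,255,0),60),((255,128,0),65)]
overlay(f,(170,40,350,190),4.4,"pics/o6.png",[(lid(np.radians(a),k),c) for c,a in cs for k in(P,B)],1.2)
E
```

```text
angle from z 59.7 forward mm 113.70274181997394 expected 121.8823639998208 F [  8.1  -4.7 -16.7]
```

View pics/o6.png

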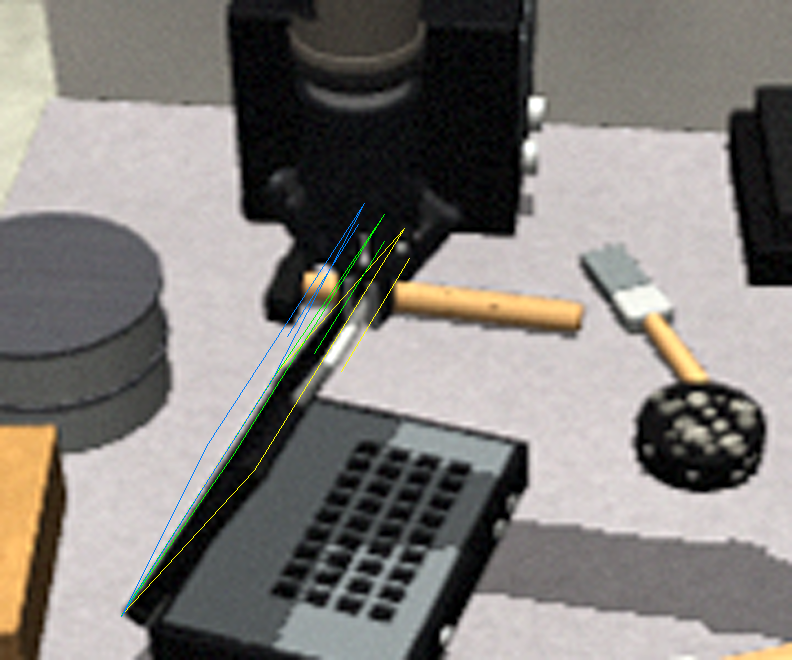

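The side view shows the lid raised with the bar still in the fingers, near the 60° overlay. The bar has slipped a few mm along the pads, so the horizontal travel (about 57.4°) is the better measure. I push forward a bit more and ease the upward pull.

Request:
apply_moves:
  increments: "3 0 0.002 0 0 0 0; 3 0 0.002 0 0 0 0; 3 0.001 0.002 0 0 0 0; 3 0.001 0.002 0 0 0 0; 3 0.001 0.002 0 0 0 0; 3 0.001 0.001 0 0 0 0; 3 0 0 0 0 0 0; 3 0 0 0 0 0 0"

```text
clock: 22.15
tcp_pos: [0.5939, -0.2148, 0.2522]
orientation: [1.374, 1.09, -1.375]
contact_force: [-20.0, 1.1, 26.9]
grip_width: 0.0083
```

```bash
cat >> ang.py <<'E'
ah=brentq(lambda a:.232*(1-np.cos(a))+.008*np.sin(a)-h,0,1.8); print('angle from forward',np.degrees(ah).round(1))
q=R.from_rotvec(o["orientation"]); print('tool axis',q.apply([1,0,0]).round(3))
E
python3 ang.py
```

```text
angle from z 61.5 forward mm 121.61064149025542 expected 128.46019235680788 F [-20.    1.1  26.9]
angle from forward 59.6
tool axis [ 0.001 -0.003 -1.   ]
```

Request:
apply_moves:
  increments: "3 -0.0005 0 0 0 0 0; 3 -0.0005 0 0 0 0 0; 3 -0.0005 -0.0005 0 0 0 0; 3 -0.0005 -0.0005 0 0 0 0; 3 -0.0005 -0.001 0 0 0 0; 3 -0.0005 -0.001 0 0 0 0; 3 0 0 0 0 0 0; 3 0 0 0 0 0 0"

```text
clock: 22.95
tcp_pos: [0.5935, -0.2147, 0.2522]
orientation: [1.376, 1.087, -1.371]
contact_force: [-2.4, -3.2, 10.5]
grip_width: 0.0083
```

```bash
python3 ang.py
cat > sil.py <<'E'
# angle of the lid in the images: contrast across the lid's projected rear-face silhouette edge, per hypothesised angle
from ov import *
case=[.6059+.003,-.2166-.0007,-.2272]
def lid(a,pts):
    pts=np.array(pts,float); x=pts[:,0];z=pts[:,2]
    return place(case,np.c_[.095+x*np.cos(a)+z*np.sin(a),pts[:,1],.0445-x*np.sin(a)+z*np.cos(a)])
for n in("side","top"):
    f=r.grab_frame(n); g=cv2.GaussianBlur(cv2.cvtColor(f["color"],cv2.COLOR_BGR2GRAY).astype(np.float32),(0,0),.7)
    samp=lambda uv:cv2.remap(g,uv[:,0].astype(np.float32)[None],uv[:,1].astype(np.float32)[None],1)[0]
    A=np.arange(48,73,1.); s=np.linspace(-.185,-.03,40)
    for nm,E in(("near end, top edge",np.c_[s,s*0+.14,s*0+.016]),("near end, screen edge",np.c_[s,s*0+.14,s*0]),("front top edge +y half",np.c_[s*0-.19,np.linspace(.04,.135,40),s*0+.016]),("bar +y part",np.c_[s*0-.232,np.linspace(.03,.06,40),s*0+.008])):
        print(n,nm,[int(samp(proj(f,lid(np.radians(a),E))).mean()) for a in A])
E
python3 sil.py
```

```text
angle from z 61.6 forward mm 121.26254442977027 expected 128.62302896682468 F [-2.4 -3.2 10.5]
angle from forward 59.5
tool axis [ 0.006 -0.003 -1.   ]
side near end, top edge [43, 40, 36, 32, 27, 20, 14, 11, 12, 16, 24, 39, 70, 115, 148, 162, 167, 169, 170, 171, 171, 171, 171, 171, 171]
side near end, screen edge [69, 68, 67, 66, 65, 63, 61, 58, 53, 47, 37, 24, 13, 9, 9, 8, 8, 12, 28, 52, 73, 90, 102, 112, 120]
side front top edge +y half [75, 77, 79, 81, 84, 84, 67, 36, 32, 41, 36, 22, 46, 123, 167, 171, 170, 169, 169, 168, 168, 169, 169, 169, 169]
side bar +y part [172, 171, 170, 170, 170, 169, 170, 171, 171, 155, 119, 172, 169, 53, 68, 151, 162, 120, 46, 21, 19, 23, 50, 98, 151]
top near end, top edge [81, 80, 78, 76, 74, 72, 70, 70, 72, 75, 79, 84, 87, 87, 88, 90, 94, 102, 114, 123, 128, 130, 131, 131, 132]
top near end, screen edge [86, 85, 83, 82, 81, 79, 77, 74, 71, 68, 64, 60, 60, 62, 67, 73, 81, 88, 89, 86, 85, 84, 85, 89, 95]
top front top edge +y half [73, 73, 72, 72, 72, 74, 76, 66, 52, 39, 30, 19, 12, 11, 10, 10, 13, 49, 108, 133, 134, 134, 133, 134, 134]
top bar +y part [58, 37, 37, 54, 73, 76, 76, 75, 75, 75, 98, 146, 126, 45, 22, 12, 10, 11, 11, 43, 117, 136, 135, 135, 135]
```

Both measures agree: 59.5° from the travel, and 59–60.5° from the image edges and the bar peak. I open the fingers and retreat straight up.

Request:
apply_moves:
  increments: "10 0 0 0 0 0 0; 12 0 0 0 0 0 0; 16 0 0 0 0 0 0; 22 0 0 0 0 0 0; 30 0 0 0 0 0 0; 34 -0.003 0 0 0 0 0; 34 -0.006 0 0 0 0 0; 34 -0.012 0 0 0 0 0"
  squeeze: 20

```text
clock: 23.85
tcp_pos: [0.5911, -0.2131, 0.2698]
orientation: [1.373, 1.095, -1.375]
contact_force: [0.5, -0.9, 0.3]
grip_width: 0.0339
```

Request:
apply_moves:
  increments: "34 -0.015 0 0 0 0 0; 34 -0.02 0 0 0 0 0; 34 -0.03 0 0 0 0 0; 34 -0.03 -0.01 0 0 0 0; 34 -0.02 -0.03 0 0 0 0; 34 0 -0.04 0 0 0 0; 34 0 -0.04 0 0 0 0; 34 0 0 0 0 0 0"

```text
clock: 24.65
tcp_pos: [0.4708, -0.1857, 0.3868]
orientation: [1.373, 1.091, -1.375]
contact_force: [0.9, 0.2, 0.2]
grip_width: 0.0342
```

```bash
python3 sil.py
python3 - <<'E'
from h import *
from bench import r
a=r.grab_frame("side")["color"];b=r.grab_frame("top")["color"]
L=cv2.resize(a[60:300,150:360],None,fx=2.4,fy=2.4,interpolation=2);Rr=cv2.resize(b[120:310,190:410],None,fx=1.3,fy=1.3,interpolation=2)
c=np.zeros((600,800,3),np.uint8);c[:L.shape[0],:L.shape[1]]=L;c[:Rr.shape[0],L.shape[1]+5:L.shape[1]+5+Rr.shape[1]]=Rr;cv2.imwrite("pics/fin.png",c)
E
```

```text
side near end, top edge [41, 38, 34, 30, 25, 19, 13, 10, 12, 16, 23, 38, 69, 112, 145, 159, 164, 166, 167, 168, 168, 168, 168, 168, 168]
side near end, screen edge [68, 67, 66, 65, 64, 62, 59, 56, 52, 45, 36, 23, 12, 9, 8, 7, 8, 12, 27, 51, 72, 88, 100, 110, 118]
side front top edge +y half [74, 76, 77, 79, 82, 82, 65, 35, 31, 40, 36, 21, 45, 120, 163, 167, 167, 166, 165, 165, 166, 166, 166, 166, 166]
side bar +y part [169, 169, 168, 168, 168, 167, 167, 167, 167, 150, 117, 171, 167, 55, 67, 148, 160, 118, 45, 21, 19, 24, 49, 96, 148]
top near end, top edge [78, 76, 75, 73, 71, 68, 66, 66, 68, 72, 75, 80, 83, 84, 84, 86, 90, 98, 109, 118, 123, 125, 126, 127, 127]
top near end, screen edge [82, 81, 80, 79, 77, 76, 73, 71, 68, 64, 61, 57, 57, 59, 63, 69, 77, 84, 86, 83, 81, 81, 81, 85, 91]
top front top edge +y half [70, 69, 69, 69, 69, 71, 73, 63, 49, 37, 29, 18, 12, 11, 10, 9, 12, 47, 104, 128, 130, 129, 128, 129, 129]
top bar +y part [55, 34, 35, 52, 70, 72, 72, 72, 72, 72, 95, 142, 120, 42, 21, 13, 11, 9, 8, 40, 113, 131, 130, 130, 130]
```

View pics/fin.png

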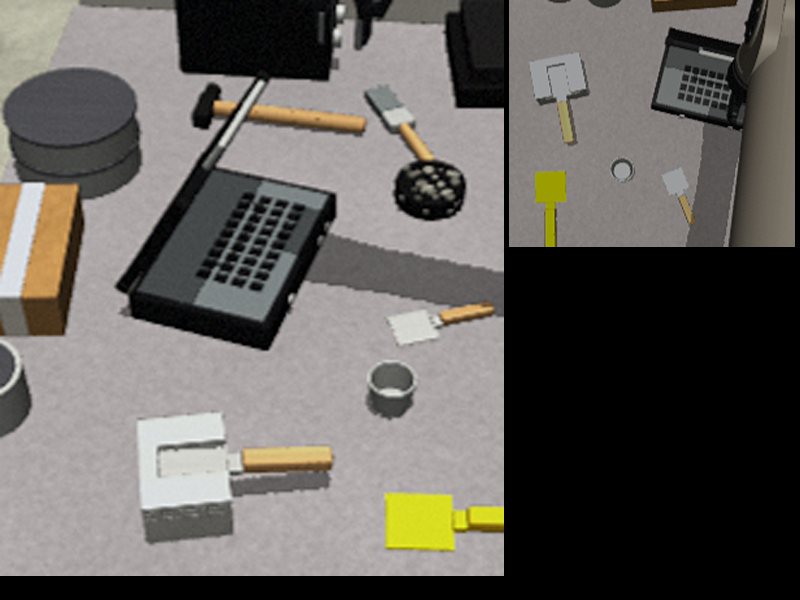

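The final view shows the scraper in the rack at (235,460), the lid standing open at (190,190), the gripper clear and the bystanders undisturbed. The lid's edge readings did not change on release.

```bash
python3 -c "
from bench import r
print(r.hand_in())"
```

```text
the job is handed in; nothing more can be done
None
```

The scraper is in the rack with its blade fully home, the analyser's lid stands open at about 60°, and I handed the job in at about 25 s on the robot's clock.

- **Scraper:** I took the larger non-yellow scraper from the lid and slid it blade first along the slot. It met the back stop at the predicted place and I pressed to about 8 N before letting go. After release it droops about 5° in the slot, as expected with the handle hanging out. The handle's position in the side image, allowing for that droop, fits the blade being fully home.
- **Lid:** I raised it by the carrying bar only after the scraper was home. The bar slipped about 5 mm along the pads during the lift, so the angle from the gripper's height read high (61.6°). Its forward travel gave 59.5°.
- **Final angle check:** The side-image edges and the bar in the top image gave about 58 to 61°. One top-view edge read about 65°; I put that down to the edge moving little per degree in that view, but did not confirm it. The readings at matching points did not change after release.
- **Forces:** The highest wrist force I read was about 34 N, while pressing the lid towards 60°. I read the force only at the end of each call, so a brief higher peak could have gone unseen.
- **Other things on the bench:** In the last view the arm was clear and the bystanders in the picture looked undisturbed. I checked this by eye, not by measurement. The beam, the spray bottle and one of the cores were outside that picture; the arm never went near them.

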